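# Seat a brass plate on the vacuum block and pump until the indicator pin is out

## Robot

A 6-joint arm with a two-finger parallel gripper is mounted at the origin on the work surface. World frame = base frame: x ahead of the robot, y to its left, z up, the work surface at z = 0. Lengths are in m, angles in rad, forces in N, time in s.
With the tool pointing down it reaches from about 0.3 to 0.875 m from the base axis. Payload 6.4 kg.
Tool frame: the origin (TCP) lies at the centre of the arm's flange, where the gripper is bolted on; the fingertips stand 173 mm ahead of it and the grasp point (between the pads) lies ctrl.grip_point_offset ahead of it (ctrl.grip_point_offset is the distance from the TCP to the grasp point, in m); z points along the fingers, y is the direction in which the jaws open and shut (so a half turn about z gives the same grasp; the last joint's range is limited). The gripper opens to 85 mm and grips with 20 to 120 N. Pads are 22 mm wide; open, the fingers measure 114 mm over their backs; the gripper's body (76 mm by 85 mm) begins 54 mm behind the grasp point. The pads swing forward as they close: fully open they stand 13 mm farther back than shut.
Start: joints at [1.139, 0.181, 1.607, -0, 1.354, -0.206], TCP at [0.129, 0.56, 0.405] pointing down, gripper open.
Joint ranges: [-2.99, 2.99], [-0.89, 2.07], [0.3, 2.58], [-1.14, 4.28], [0, 2.63], [-3.12, 3.12]. Speed limits (rad/s): [2.57, 2.57, 3.01, 3.14, 3.14, 3.14].

## Interface

Orientations are given as a unit quaternion [w, x, y, z].
In Python, from bench import ctrl, cams, boxes_of, landmark_of gives the robot as it stands.
- The arm moves only by the shell command python3 -m handwheel 'ROWS'. ROWS is JSON, a list of rows, each an object with "offset": the shift along the tool's x, y, z in m, a list of three; "spin": the turn about the tool's z in degrees; "grip": the opening, from 0 (shut) to 1 (fully open). A call has 1 to 20 rows; each row is the pose to reach, as a shift and turn from the pose commanded when the call began, along the tool's axes at that moment; what a row does not reach only later rows make up. A row lasts 1/8 s, in which the tool goes at most 62.5 mm and 10.7 degrees, less where a joint would pass 70% of its speed; a pose out of reach is approached as far as the arm can. A call with a gripper value outside its range is refused whole. The fingers move at their own pace and stop on an object; the grip force is fixed at half the most. Time passes only in rows, so rows that repeat a pose let the fingers close. It gives the time, the measured TCP pose, the force and the opening at its end, in the units of the state.
- ctrl.get_obs(): the state, without advancing time (a new reading comes with each control period).
- cams.camera(name): name is "side" or "top"; returns a dict with "color" (384x512x3 uint8, red, green, blue), "camera_matrix" (3x3 intrinsics, pixels), "view" (4x4, takes a point from world to camera coordinates). Camera axes: x right, y up, looking along -z (the intrinsics and any distortion apply to the point x, -y, -z); pixel columns grow to the right and rows downward; lengths in m; the calibration is good to about 2 mm. A picture is of the moment at which its call begins. There is no depth.
- ctrl.hand_in(): hands the job in, once; it reports no verdict.
Trained networks look in a picture, given as the dict that the camera call returned (one of the last four; its "shot" number tells which), for a name from the list of things; names that differ only in an ending like _2 or _b are one class to them, and where a whole thing is asked for, a point or a joint stands for the part that bears it (a point fixed in the world has none). Each returns a list of dicts, best first, with "confidence" (0 to 1); they miss things now and then, are a little off and sometimes report something else, mostly with a low value. They report only what shows in the picture. A call takes as long as a camera call. They do not tell look-alikes from the thing itself.
- boxes_of(picture, thing): "uv" ([column, row] in pixels, amid what is visible of it).
- landmark_of(picture, thing): "uv" ([column, row] in pixels: a listed point, or the origin of a listed thing).
The state is a dict: "time_s": time; "q": joint angles; "dq": joint speeds; "joint_efforts": joint torques, N m; "eef_pos": TCP position; "eef_rot": TCP orientation; "wrist_force": force on the tool from outside, world axes, zero at the start; "torque": the same for the moment, N m; "opening": opening from 0.0 (shut) to 1.0 (fully open).
Only numpy, scipy, OpenCV 4.12 (cv2) and the standard library are available. Lean on these libraries where they do the work, as an engineer would, in place of code of your own. Each camera call takes 0.05 s, during which the arm holds its last target.

## Task

First push the brass plate along the vacuum block until it lies flat and flush against the dark fence, covering the round suction groove. Then press the black plunger of the hand pump down and let it spring back up, again and again, until the red indicator pin has popped fully out, and leave the plunger up. Only push and press: do not lift the plate, do not touch the red pin, and leave everything else on the bench where it stands.

Things in the scene. Friction and masses are not known exactly. Their poses are not given: they have to be found in the camera images.
- chuck: vacuum block fixed to the bench: aluminium slab 170 (x) x 150 (y) x 30 mm high, origin at the centre of its underside, +x pointing away from the robot within 20 degrees. On its top stands a dark fence, 12 mm thick and high, 130 mm long along y; its working face looks to -x and lies at x = +64 mm. A suction groove, 30 mm across, is centred at x = +34, y = 0 mm
- plate_center (a point): centre of the loose brass plate, 60 (x) x 80 (y) x 10 mm, 0.41 kg, lying on the block short of the fence (centre 35 mm above the bench), turned up to 12 degrees. Axes are the plate's own; its +x long edge should end flush against the fence, the centre then near x = +34 mm in the block's frame
- pump: hand vacuum pump bolted to the bench: flange 85 (x) x 160 (y) x 10 mm, grey housing 60 (x) x 120 (y) mm up to 84 mm above the bench, origin at the centre of its underside. Plunger at x = 0, y = +32 mm, indicator pin at x = 0, y = -32 mm. Of block and pump, either may stand on the left
- plunger_top (a point): centre of the flat top of the black mushroom knob (44 mm across) on the plunger; 125 mm above the bench when up
- plunger (a joint): how far the plunger is pressed: 0 up, 0.017 m at its bottom stop. A spring pushes it up with 4 N at the top and 10 N at the bottom; it returns by itself in about 0.3 s once let go
- pin_top (a point): centre of the top of the red indicator pin (10 mm across, upright); about 88 to 91 mm above the bench when in, 124 mm when fully out
- pin (a joint): how far the pin stands out, m: 0 to 0.003 at the start, 0.036 fully out. It rises only while the plunger springs back up after a press of 12 to 17 mm: about 9 mm per stroke pressed that deep and let fully up, so four good strokes bring it out; it stays put between strokes. Strokes under 9 mm do nothing, extra strokes do no harm
- jar: bystander, amber jar 44 mm across, 55 mm high, between block and pump, leave alone; origin at the centre of its underside
- ink: bystander, small clear bottle with blue cap, 38 mm across, 60 mm high, between block and pump, leave alone; origin at the centre of its underside
- graver: bystander, hand graver 120 mm long with a dark wooden handle, lying beyond the work, leave alone; origin under its middle
- brush: bystander, brush about 160 mm long lying beyond the work, leave alone; origin under its middle
- copper_blank: bystander, copper blank 50 x 70 x 6 mm lying beyond the work, leave alone; origin at the centre of its underside
- sanding_block: bystander, cork block 50 x 90 x 30 mm at the right of the work, leave alone; origin at the centre of its underside
- pencil_pot: bystander, blue pot 72 mm across and 95 mm high with pencils up to 145 mm, at the left of the work, leave alone; origin at the centre of its underside
Mind the look-alikes: they are no part of the job. Several things have the shape of the chuck; the one meant has the colours described above.

How it is judged:
By the outcome, as a careful person would: the job done as asked, in the order asked, and still so for the second after the job is handed in, with the robot touching nothing.
It also fails if it takes over 58 s, if anything falls off the work surface, if the arm or the gripper's body presses on something with over 40 N, if the wrist force passes 120 N, or if a joint passes its speed limit or range.

## Working session

There is one attempt and no reset: what is moved stays moved. The work goes in short steps, Python scripts to look and compute and a shell command to move; the robot and the scene stay as the last step left them, time stands still between calls to the robot, and variables do not carry over. Pictures are saved under pics/ and viewed, and the job is handed in when it is done.

```bash
ls; mkdir -p pics; python3 - <<'E'
from bench import ctrl,cams,boxes_of,landmark_of
import cv2
print(ctrl.get_obs(), ctrl.grip_point_offset)
for n in ("top","side"):
    p=cams.camera(n); cv2.imwrite(f"pics/{n}0.png",cv2.resize(p["color"][:,:,::-1],(800,600)))
    print(n,p["camera_matrix"].tolist(),p["view"].tolist(),[k for k in p])
    for t in ["chuck","plate_center","pump","plunger_top","pin_top","jar","ink","graver","brush","copper_blank","sanding_block","pencil_pot"]:
        print(t,[( [round(float(x)) for x in d["uv"]],round(d["confidence"],2)) for d in landmark_of(p,t)][:4])
E
```

```text
pics
{'time_s': 0.0, 'q': array([ 1.13870766e+00,  1.81566514e-01,  1.60802735e+00, -1.41268118e-05,
        1.35379676e+00, -2.06282318e-01]), 'dq': array([ 0.00164779,  0.0006223 , -0.00132824,  0.00074152, -0.00250211,
        0.00011687]), 'joint_efforts': array([-2.52548680e-04, -4.44876444e+01, -3.51334119e+01, -2.80661288e-04,
        9.14122764e-03,  6.61042293e-06]), 'eef_pos': array([0.12860245, 0.56016876, 0.40376021]), 'eef_rot': array([-2.75546780e-04,  1.12661898e-01,  9.93632975e-01, -8.55740589e-04]), 'wrist_force': array([-0.76607072, -0.22838097,  0.4059836 ]), 'torque': array([ 0.02101343,  0.06327157, -0.01623507]), 'opening': 1.0002369700786904} 0.1547
top [[454.5912563824632, 0.0, 250.13878612523638], [0.0, 454.5912563824632, 190.72494026842486], [0.0, 0.0, 1.0]] [[-0.02670082546256509, -0.9996393191235552, 0.0028805523450046847, 0.006387751954858527], [0.9967267567334583, -0.0264028438790763, 0.07641113954587035, -0.5120821697264419], [-0.07630752473523815, 0.00491136409684747, 0.9970722341793942, -1.3821786673781853], [0.0, 0.0, 0.0, 1.0]] ['color', 'camera_ma
[... 772 characters left out ...]
321857974354], [-0.11874014420160463, -0.7561984907776303, 0.6434785316547992, -1.2074445335882749], [0.0, 0.0, 0.0, 1.0]] ['color', 'camera_matrix', 'view', 'shot']
chuck [([164, 296], 0.75), ([194, 222], 0.68), ([263, 265], 0.56), ([323, 343], 0.34)]
plate_center [([263, 257], 0.87)]
pump [([241, 178], 0.76)]
plunger_top [([237, 141], 0.63), ([319, 204], 0.31), ([265, 267], 0.23)]
pin_top [([324, 343], 0.66), ([264, 256], 0.28)]
jar [([281, 208], 0.62)]
ink [([248, 212], 0.78), ([325, 344], 0.69), ([242, 180], 0.28)]
graver [([347, 242], 0.71)]
brush [([315, 173], 0.79)]
copper_blank [([317, 208], 0.57)]
sanding_block [([322, 346], 0.74), ([266, 265], 0.72)]
pencil_pot [([226, 139], 0.72)]
```

View pics/top0.png

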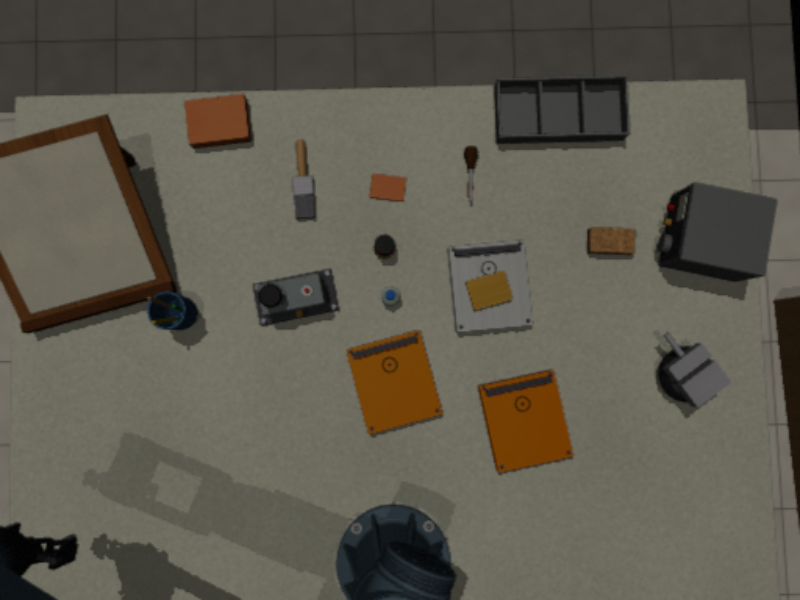

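View pics/side0.png

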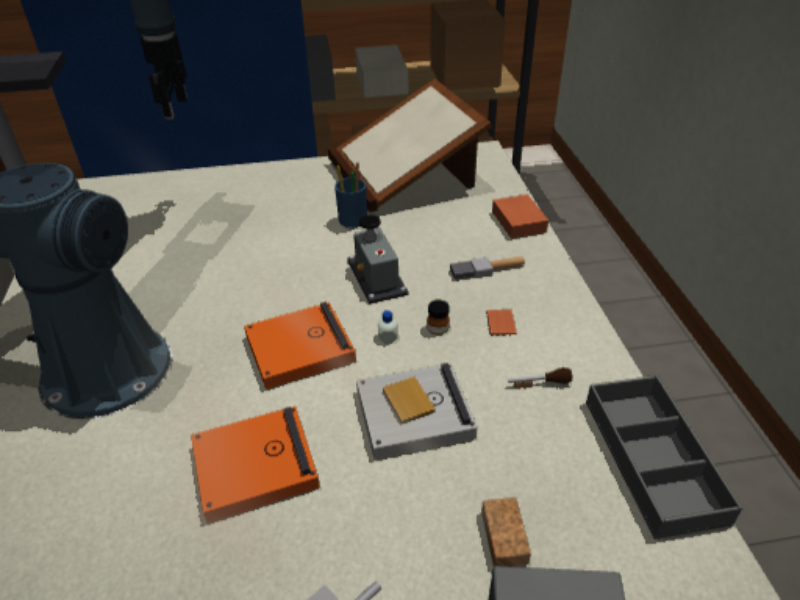

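The aluminium chuck is the right-hand one at (490,285) in the top view, with the brass plate at (489,291). The pump is at (295,297), with its knob on the left and its pin on the right. Next I'll measure these more precisely on enlarged crops.

```bash
python3 - <<'E'
from bench import ctrl,cams
import cv2,numpy as np
p=cams.camera("top"); np.savez("top.npz",**{k:np.array(p[k]) for k in p})
s=cams.camera("side"); np.savez("side.npz",**{k:np.array(s[k]) for k in s})
c=p["color"][:,:,::-1]
a=cv2.resize(c[148:218,280:350],(560,560),interpolation=cv2.INTER_CUBIC); cv2.imwrite("pics/chA.png",cv2.convertScaleAbs(a,alpha=1.4))
a=cv2.resize(c[160:220,150:230],(640,480),interpolation=cv2.INTER_CUBIC); cv2.imwrite("pics/puA.png",cv2.convertScaleAbs(a,alpha=1.8))
c=s["color"][:,:,::-1]
a=cv2.resize(c[225:300,222:312],(720,600),interpolation=cv2.INTER_CUBIC); cv2.imwrite("pics/chS.png",cv2.convertScaleAbs(a,alpha=1.4))
E
```

```text
(no output)
```

View pics/chA.png

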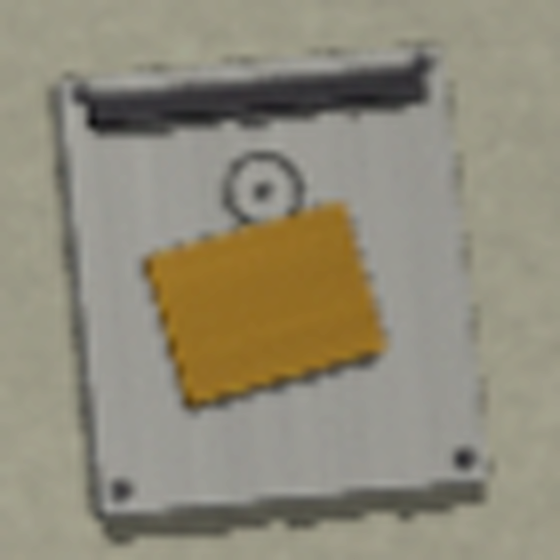

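View pics/puA.png

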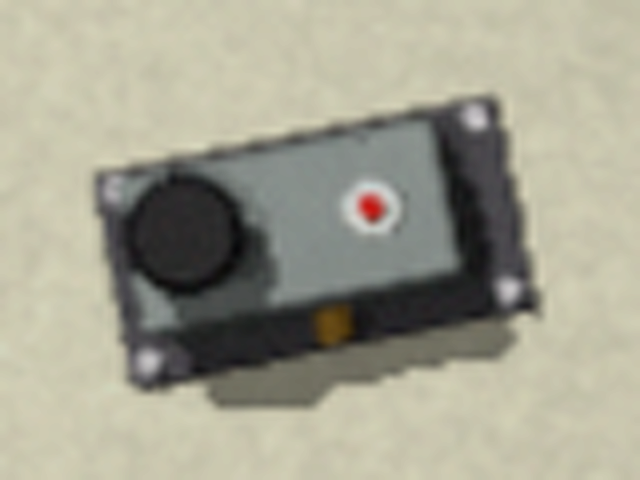

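View pics/chS.png

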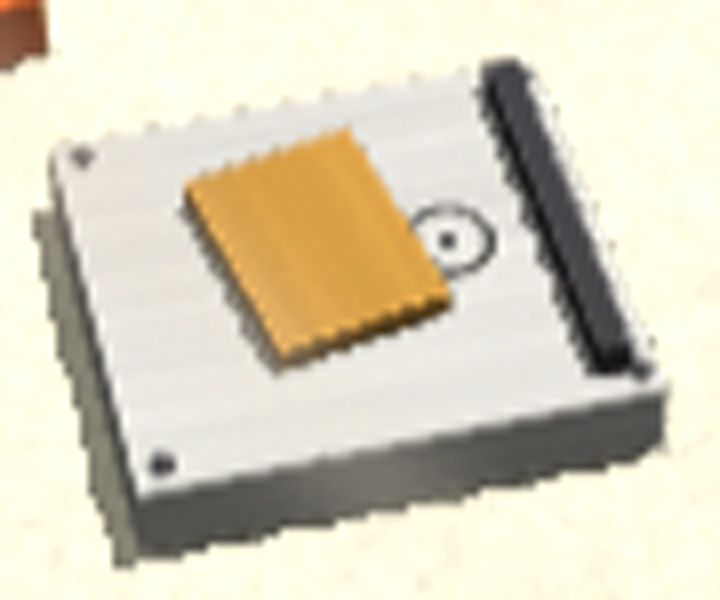

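```bash
cat > geo.py <<'E'
import numpy as np
def ray(p,uv,z):
    K=np.array(p["camera_matrix"]);V=np.array(p["view"])
    d=np.linalg.inv(K)@[uv[0],uv[1],1]; d=np.array([d[0],-d[1],-d[2]])
    R=V[:3,:3];C=-R.T@V[:3,3];w=R.T@d
    return C+w*(z-C[2])/w[2]
def proj(p,X):
    K=np.array(p["camera_matrix"]);V=np.array(p["view"])
    c=V[:3,:3]@X+V[:3,3];q=K@[c[0],-c[1],-c[2]];return q[:2]/q[2]
def crop(u0,v0,s,pts): return [((x+.5)/s-.5+u0,(y+.5)/s-.5+v0) for x,y in pts]
E
python3 - <<'E'
from geo import *
np.set_printoptions(precision=4,suppress=True)
t=np.load("top.npz");s=np.load("side.npz")
def P(n,p,o,pts,z):
    r=np.array([ray(p,q,z) for q in crop(*o,8,pts)]);print(n,r[:,:2].tolist().__repr__() if 0 else r[:,:2]);return r
T=(280,148);S=(222,225)
c=P("chuck top",t,T,[(62,80),(440,48),(487,480),(100,512)],.03)
print("mean",c.mean(0)); 
d=(c[0]+c[1]-c[2]-c[3])/2;print("yaw",np.degrees(np.arctan2(d[1],d[0])),"len",np.linalg.norm(d))
e=(c[0]+c[3]-c[1]-c[2])/2;print("yaw",np.degrees(np.arctan2(-e[0],e[1])),np.linalg.norm(e))
P("groove top",t,T,[(262,190),(121,488),(464,458)],.03)
P("groove side",s,S,[(448,240),(82,156),(162,465)],.03)
for n,p,o,q in(("top",t,T,[(147,262),(345,204),(385,350),(192,406)]),("side",s,S,[(348,130),(450,298),(283,358),(187,190)])):
    k=P("plate "+n,p,o,q,.04);print("mean",k.mean(0));d=(k[0]+k[1]-k[2]-k[3])/2;print("yaw",np.degrees(np.arctan2(d[1],d[0])),np.linalg.norm(d))
    e=(k[0]+k[3]-k[1]-k[2])/2;print("yaw",np.degrees(np.arctan2(-e[0],e[1])),np.linalg.norm(e))
P("fence top edge side",s,S,[(485,90),(598,368)],.03)
P("knob",t,(150,160),[(185,233)],.125);P("pin",t,(150,160),[(372,208)],.09)
P("pump housing",t,(150,160),[(100,175),(435,120),(460,270),(140,330)],.084)
P("knob side",s,(0,0),[((237+.5)*8-.5,(141+.5)*8-.5)],.125)
E
```

```text
chuck top [[ 0.6106 -0.1243]
 [ 0.6192 -0.2703]
 [ 0.4524 -0.2814]
 [ 0.4442 -0.1333]]
mean [ 0.5316 -0.2024  0.03  ]
yaw 3.4610259290538705 len 0.16691296551860949
yaw 3.2824609799554634 0.14730086522205674
groove top [[ 0.566  -0.1997]
 [ 0.4531 -0.1416]
 [ 0.4611 -0.273 ]]
groove side [[ 0.5673 -0.2008]
 [ 0.4545 -0.1424]
 [ 0.463  -0.2745]]
plate top [[ 0.5384 -0.1535]
 [ 0.5586 -0.2297]
 [ 0.5025 -0.2427]
 [ 0.4831 -0.1686]]
mean [ 0.5207 -0.1986  0.04  ]
yaw 14.194068945362748 0.05749809421101446
yaw 14.742829552328978 0.07772096608173938
plate side [[ 0.5425 -0.156 ]
 [ 0.5611 -0.2334]
 [ 0.5051 -0.248 ]
 [ 0.4859 -0.173 ]]
mean [ 0.5236 -0.2026  0.04  ]
yaw 15.704579342863418 0.05846662597043047
yaw 13.930664074063692 0.07854140887275232
fence top edge side [[ 0.5934 -0.1366]
 [ 0.6028 -0.2613]]
knob [[0.5157 0.2138]]
pin [[0.526  0.1511]]
pump housing [[0.5414 0.2516]
 [0.5585 0.128 ]
 [0.5029 0.1199]
 [0.4839 0.2376]]
knob side [[0.5187 0.2082]]
```

```bash
python3 -m handwheel '[{"offset":[-0.06,-0.04,0],"spin":-3,"grip":0.5},{"offset":[-0.11,-0.08,0],"spin":-6,"grip":0.5},{"offset":[-0.16,-0.12,0],"spin":-9,"grip":0.5},{"offset":[-0.21,-0.16,0],"spin":-12,"grip":0.5},{"offset":[-0.26,-0.2,0],"spin":-15,"grip":0.5},{"offset":[-0.30,-0.24,0],"spin":-16.5,"grip":0.5},{"offset":[-0.33,-0.29,0],"spin":-16.5,"grip":0.5},{"offset":[-0.36,-0.34,0],"spin":-16.5,"grip":0.5},{"offset":[-0.39,-0.39,0],"spin":-16.5,"grip":0.5},{"offset":[-0.41,-0.44,0],"spin":-16.5,"grip":0.5},{"offset":[-0.43,-0.49,0],"spin":-16.5,"grip":0.5},{"offset":[-0.45,-0.54,0],"spin":-16.5,"grip":0.5},{"offset":[-0.47,-0.59,0],"spin":-16.5,"grip":0.5},{"offset":[-0.485,-0.64,0.03],"spin":-16.5,"grip":0.5},{"offset":[-0.496,-0.671,0.08],"spin":-16.5,"grip":0.5},{"offset":[-0.496,-0.671,0.13],"spin":-16.5,"grip":0.5},{"offset":[-0.496,-0.671,0.154],"spin":-16.5,"grip":0.5},{"offset":[-0.496,-0.671,0.154],"spin":-16.5,"grip":0.5}]'
cat > look.py <<'E'
import sys,cv2,numpy as np
from bench import ctrl,cams
n,u0,v0,u1,v1,name=sys.argv[1:7];u0,v0,u1,v1=map(int,(u0,v0,u1,v1))
p=cams.camera(n);np.savez(n+".npz",**{k:np.array(p[k]) for k in p})
c=p["color"][v0:v1,u0:u1,::-1];f=min(800//(u1-u0),600//(v1-v0))
cv2.imwrite("pics/"+name+".png",cv2.convertScaleAbs(cv2.resize(c,None,fx=f,fy=f,interpolation=cv2.INTER_CUBIC),alpha=1.4))
o=ctrl.get_obs();print(f,{k:np.round(o[k],4).tolist() for k in("time_s","eef_pos","eef_rot","wrist_force","opening")})
E
python3 look.py side 200 180 320 270 a1; python3 look.py top 270 130 370 220 a2
```

```text
time_s: 3.65
eef_pos: [0.461, -0.2041, 0.2487]
eef_rot: [-0.002, -0.031, 1.0, 0.002]
wrist_force: [0.1, -0.8, 0.3]
opening: 0.5
6 {'time_s': 3.7, 'eef_pos': [0.4618, -0.2045, 0.2505], 'eef_rot': [-0.0006, -0.0311, 0.9995, 0.0005], 'wrist_force': [-0.5046, -0.75, -0.1966], 'opening': 0.4991}
6 {'time_s': 3.75, 'eef_pos': [0.4623, -0.2048, 0.2516], 'eef_rot': [0.0004, -0.0312, 0.9995, -0.0003], 'wrist_force': [0.8711, -0.2391, 0.3406], 'opening': 0.4963}
```

View pics/a1.png

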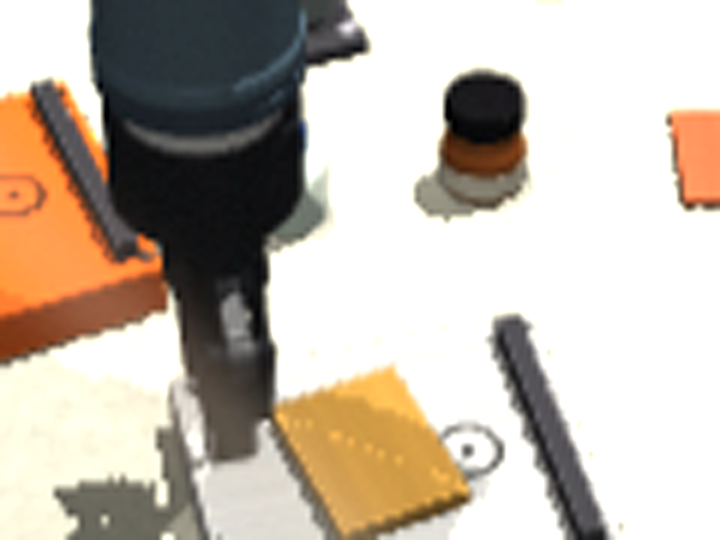

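View pics/a2.png

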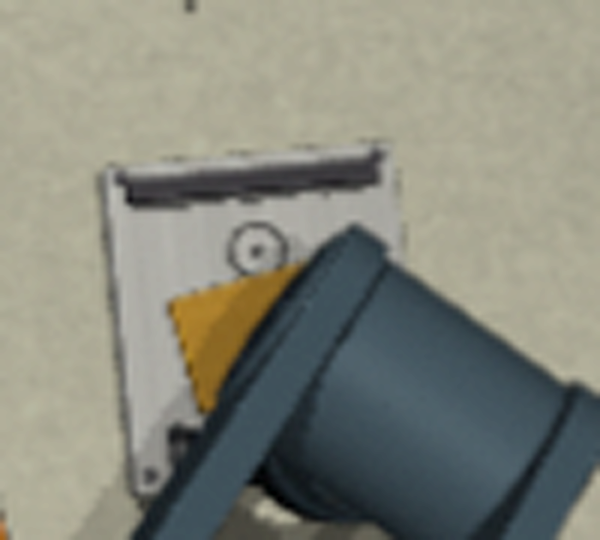

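```bash
python3 - <<'E'
from geo import *
s=np.load("side.npz")
for z in (.07,.075,.08,.085,.09):
  print(z,[(np.round((proj(s,np.array([.462+dx,-.205-.0385,z]))-[200,180])*6)) for dx in(-.011,.011)])
E
```

```text
0.07 [array([207., 498.]), array([261., 490.])]
0.075 [array([207., 489.]), array([260., 482.])]
0.08 [array([206., 481.]), array([260., 474.])]
0.085 [array([205., 473.]), array([260., 466.])]
0.09 [array([205., 465.]), array([259., 457.])]
```

```bash
python3 -m handwheel '[{"offset":[0,0,0.03],"spin":0,"grip":0.5},{"offset":[0,0,0.042],"spin":0,"grip":0.5},{"offset":[0,0,0.042],"spin":0,"grip":0.5},{"offset":[0,0,0.042],"spin":0,"grip":0.5}]'
python3 look.py side 210 210 300 277 a3
```

```text
time_s: 4.25
eef_pos: [0.4624, -0.2049, 0.2099]
eef_rot: [0.001, -0.031, 1.0, -0.001]
wrist_force: [0.9, -1.0, 0.6]
opening: 0.504
8 {'time_s': 4.3, 'eef_pos': [0.4624, -0.2049, 0.2099], 'eef_rot': [0.0008, -0.0311, 0.9995, -0.0007], 'wrist_force': [-0.0209, -0.954, 0.6398], 'opening': 0.498}
```

View pics/a3.png

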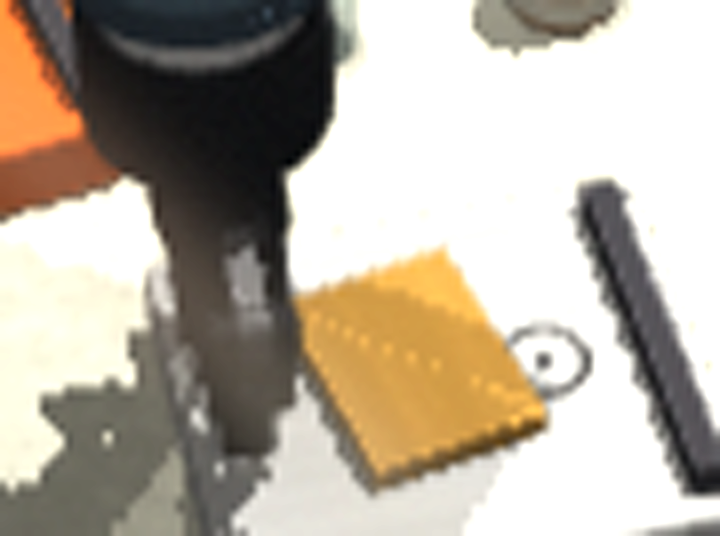

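The fingertips sit just behind the plate's rear edge, with the near tip at about (245,455), and are still slightly above the block. I'll go lower in small steps, watching the force.

```bash
python3 -m handwheel '[{"offset":[0,0,0.002],"spin":0,"grip":0.5},{"offset":[0,0,0.003],"spin":0,"grip":0.5},{"offset":[0,0,0.004],"spin":0,"grip":0.5},{"offset":[0,0,0.004],"spin":0,"grip":0.5}]'
python3 look.py side 210 210 300 277 a4
```

```text
time_s: 4.8
eef_pos: [0.4619, -0.2045, 0.2046]
eef_rot: [-0.0, -0.031, 1.0, 0.0]
wrist_force: [0.4, -0.1, -0.1]
opening: 0.497
8 {'time_s': 4.85, 'eef_pos': [0.4619, -0.2046, 0.2046], 'eef_rot': [-0.0001, -0.0311, 0.9995, 0.0001], 'wrist_force': [-0.1675, -0.1215, 0.1113], 'opening': 0.4983}
```

View pics/a4.png

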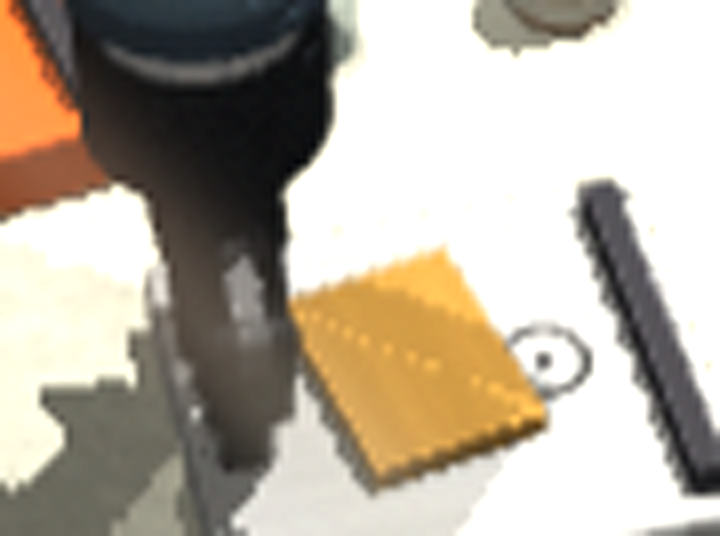

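```bash
python3 -m handwheel '[{"offset":[0,0,0.001],"spin":0,"grip":0.5},{"offset":[0,0,0.002],"spin":0,"grip":0.5},{"offset":[0,0,0.002],"spin":0,"grip":0.5}]'; python3 -m handwheel '[{"offset":[0,0,0.001],"spin":0,"grip":0.5},{"offset":[0,0,0.002],"spin":0,"grip":0.5},{"offset":[0,0,0.002],"spin":0,"grip":0.5}]'
```

```text
time_s: 5.22
eef_pos: [0.4619, -0.2045, 0.2026]
eef_rot: [-0.0, -0.031, 1.0, 0.0]
wrist_force: [0.4, -0.2, 0.2]
opening: 0.501
time_s: 5.6
eef_pos: [0.462, -0.2046, 0.2015]
eef_rot: [-0.0, -0.031, 1.0, 0.0]
wrist_force: [-3.4, 2.7, 8.9]
opening: 0.497
```

```bash
python3 -m handwheel '[{"offset":[0,0,-0.004],"spin":0,"grip":0.5},{"offset":[0,0,-0.004],"spin":0,"grip":0.5},{"offset":[-0.006,0,-0.004],"spin":0,"grip":0.5},{"offset":[-0.01,0,-0.004],"spin":0,"grip":0.5},{"offset":[-0.014,0,-0.004],"spin":0,"grip":0.5},{"offset":[-0.018,0,-0.004],"spin":0,"grip":0.5},{"offset":[-0.022,0,-0.004],"spin":0,"grip":0.5},{"offset":[-0.026,0,-0.004],"spin":0,"grip":0.5},{"offset":[-0.03,0,-0.004],"spin":0,"grip":0.5},{"offset":[-0.034,0,-0.004],"spin":0,"grip":0.5},{"offset":[-0.038,0,-0.004],"spin":0,"grip":0.5},{"offset":[-0.042,0,-0.004],"spin":0,"grip":0.5},{"offset":[-0.045,0,-0.004],"spin":0,"grip":0.5},{"offset":[-0.045,0,-0.004],"spin":0,"grip":0.5}]'
python3 look.py side 210 210 300 277 a5
```

```text
time_s: 7.35
eef_pos: [0.5072, -0.2019, 0.2049]
eef_rot: [0.0, -0.031, 1.0, -0.0]
wrist_force: [-0.2, -0.4, 0.4]
opening: 0.501
8 {'time_s': 7.4, 'eef_pos': [0.5072, -0.2019, 0.205], 'eef_rot': [0.0005, -0.0311, 0.9995, -0.0003], 'wrist_force': [-0.5234, 0.1014, 0.4198], 'opening': 0.4987}
```

View pics/a5.png

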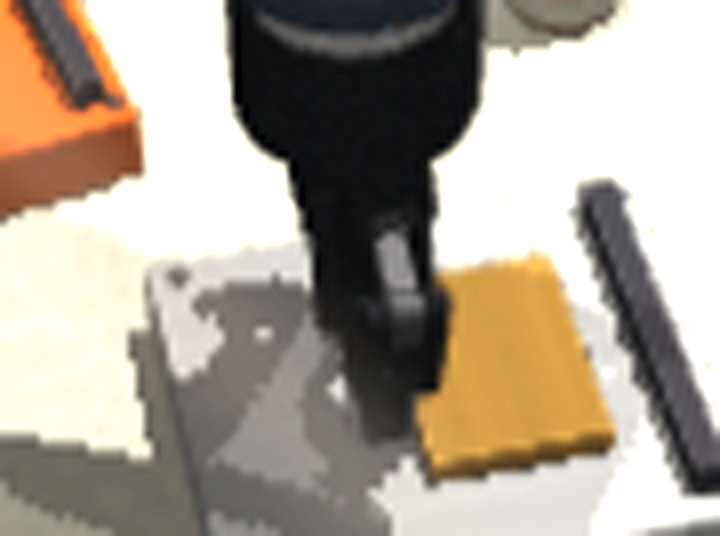

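The plate has turned almost parallel to the fence and about 15–18 mm of gap remains. I'll keep pushing and check the force at contact.

```bash
python3 -m handwheel '[{"offset":[-0.003,0,0],"spin":0,"grip":0.5},{"offset":[-0.006,0,0],"spin":0,"grip":0.5},{"offset":[-0.009,0,0],"spin":0,"grip":0.5},{"offset":[-0.012,0,0],"spin":0,"grip":0.5},{"offset":[-0.014,0,0],"spin":0,"grip":0.5},{"offset":[-0.014,0,0],"spin":0,"grip":0.5}]'; python3 -m handwheel '[{"offset":[-0.001,0,0],"spin":0,"grip":0.5},{"offset":[-0.002,0,0],"spin":0,"grip":0.5}]'
python3 look.py side 210 210 300 277 a6
```

```text
time_s: 8.15
eef_pos: [0.5211, -0.2009, 0.2047]
eef_rot: [0.0, -0.031, 1.0, -0.0]
wrist_force: [-1.6, -0.6, 1.8]
opening: 0.503
time_s: 8.4
eef_pos: [0.5227, -0.2008, 0.2046]
eef_rot: [-0.0, -0.031, 1.0, 0.0]
wrist_force: [-3.9, -0.3, 3.6]
opening: 0.502
8 {'time_s': 8.45, 'eef_pos': [0.5228, -0.2008, 0.2047], 'eef_rot': [-0.0, -0.031, 0.9995, 0.0], 'wrist_force': [-2.7715, 0.0132, 2.4141], 'opening': 0.5014}
```

View pics/a6.png

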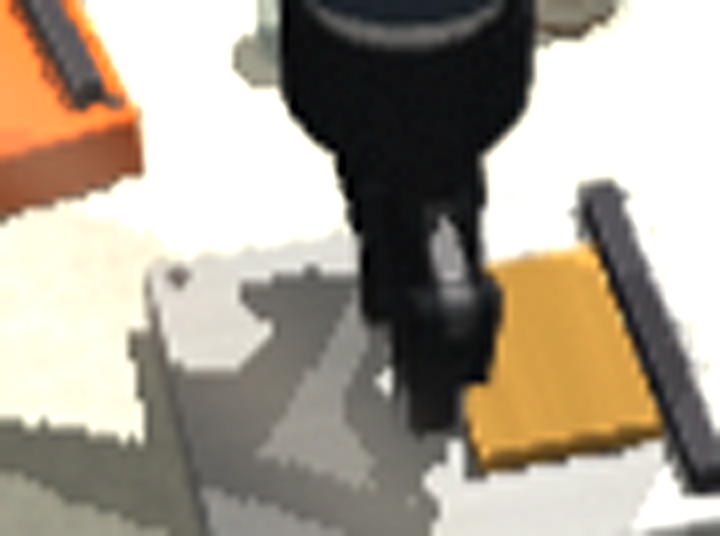

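```bash
python3 -m handwheel '[{"offset":[-0.001,0,0],"spin":0,"grip":0.5},{"offset":[-0.002,0,0],"spin":0,"grip":0.5}]'; python3 -m handwheel '[{"offset":[-0.001,0,0],"spin":0,"grip":0.5},{"offset":[-0.001,0,0],"spin":0,"grip":0.5}]'
python3 look.py side 210 210 300 277 a7
```

```text
time_s: 8.7
eef_pos: [0.5248, -0.2006, 0.2046]
eef_rot: [-0.0, -0.031, 1.0, 0.0]
wrist_force: [-3.5, 0.0, 1.7]
opening: 0.501
time_s: 8.95
eef_pos: [0.5255, -0.2006, 0.2046]
eef_rot: [-0.001, -0.031, 1.0, 0.0]
wrist_force: [-6.1, -0.4, 3.7]
opening: 0.496
8 {'time_s': 9.0, 'eef_pos': [0.5255, -0.2006, 0.2046], 'eef_rot': [-0.0006, -0.0312, 0.9995, 0.0001], 'wrist_force': [-6.1288, -0.4364, 3.9015], 'opening': 0.5002}
```

View pics/a7.png

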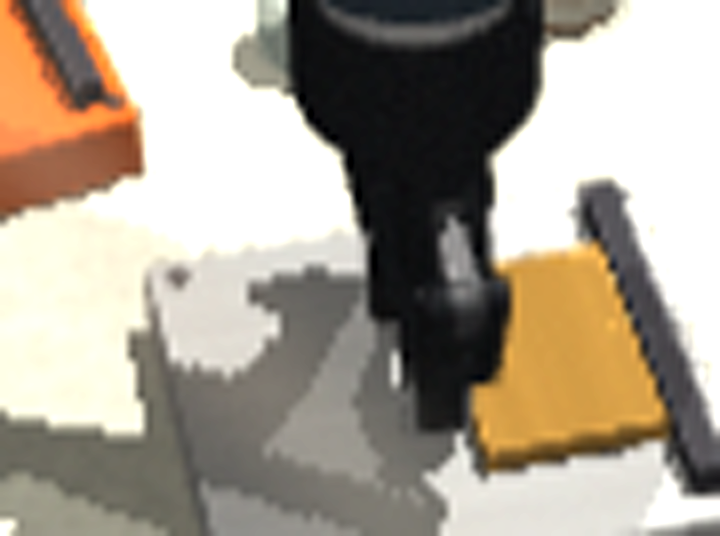

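```bash
python3 -m handwheel '[{"offset":[-0.001,0,0],"spin":0,"grip":0.5},{"offset":[-0.0015,0,0],"spin":0,"grip":0.5}]'; python3 -m handwheel '[{"offset":[-0.001,0,0],"spin":0,"grip":0.5},{"offset":[-0.0015,0,0],"spin":0,"grip":0.5}]'

```

```text
time_s: 9.25
eef_pos: [0.5262, -0.2006, 0.2046]
eef_rot: [-0.002, -0.031, 1.0, 0.0]
wrist_force: [-12.5, -1.8, 9.7]
opening: 0.499
time_s: 9.5
eef_pos: [0.5268, -0.2007, 0.2045]
eef_rot: [-0.004, -0.031, 0.999, 0.0]
wrist_force: [-19.7, -1.9, 14.2]
opening: 0.496
```

The force is rising stiffly, so the plate is seated. I'll back off and lift to check.

```bash
python3 -m handwheel '[{"offset":[0.002,0,0],"spin":0,"grip":0.5},{"offset":[0.015,0,0],"spin":0,"grip":0.5},{"offset":[0.04,0,0],"spin":0,"grip":0.5},{"offset":[0.05,0,-0.06],"spin":0,"grip":0.3},{"offset":[0.08,0.05,-0.12],"spin":0,"grip":0},{"offset":[0.11,0.11,-0.12],"spin":0,"grip":0},{"offset":[0.11,0.17,-0.12],"spin":0,"grip":0},{"offset":[0.10,0.23,-0.12],"spin":0,"grip":0},{"offset":[0.09,0.29,-0.12],"spin":0,"grip":0},{"offset":[0.09,0.29,-0.12],"spin":0,"grip":0}]'
python3 look.py side 210 210 310 285 a8;python3 look.py top 280 140 350 210 a9
```

```text
time_s: 10.75
eef_pos: [0.4204, 0.0867, 0.3249]
eef_rot: [0.001, -0.034, 0.999, 0.001]
wrist_force: [-0.4, -1.4, 0.4]
opening: 0.003
8 {'time_s': 10.8, 'eef_pos': [0.4206, 0.0861, 0.3248], 'eef_rot': [0.0008, -0.0332, 0.9994, 0.0005], 'wrist_force': [0.5106, 0.4592, 0.0903], 'opening': -0.0005}
8 {'time_s': 10.85, 'eef_pos': [0.4207, 0.0846, 0.3247], 'eef_rot': [0.0004, -0.0327, 0.9995, 0.0001], 'wrist_force': [-0.3662, 0.4536, 0.6508], 'opening': 0.0008}
```

View pics/a8.png

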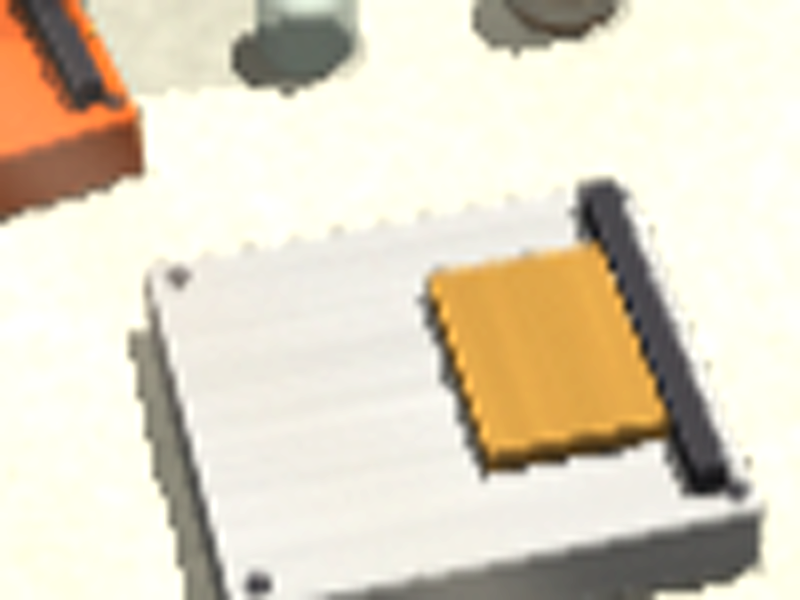

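View pics/a9.png

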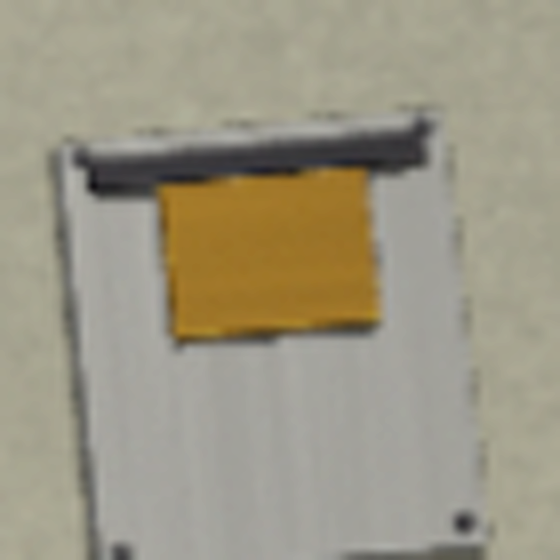

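The plate is flush against the fence and the groove is covered. The plate's edge slopes 18/206, against about 32/378 for the block. Next is the pump.

```bash
python3 -m handwheel '[{"offset":[-0.03,0.04,0],"spin":0,"grip":0},{"offset":[-0.07,0.08,0],"spin":0,"grip":0},{"offset":[-0.103,0.122,0],"spin":0,"grip":0},{"offset":[-0.103,0.122,0],"spin":0,"grip":0},{"offset":[-0.103,0.122,0],"spin":0,"grip":0},{"offset":[-0.103,0.122,0],"spin":0,"grip":0}]'
python3 look.py side 190 110 290 185 b1;python3 look.py top 140 150 240 225 b2
```

```text
time_s: 11.6
eef_pos: [0.516, 0.2099, 0.3246]
eef_rot: [-0.0, -0.03, 1.0, -0.0]
wrist_force: [-0.7, -0.3, -0.6]
opening: -0.001
8 {'time_s': 11.65, 'eef_pos': [0.516, 0.2101, 0.3248], 'eef_rot': [-0.0, -0.0301, 0.9995, -0.0001], 'wrist_force': [0.4053, -0.1731, -0.3675], 'opening': -0.0032}
8 {'time_s': 11.7, 'eef_pos': [0.516, 0.2104, 0.3249], 'eef_rot': [0.0001, -0.0303, 0.9995, -0.0], 'wrist_force': [-0.7988, 0.1063, -0.0022], 'opening': -0.0057}
```

View pics/b1.png

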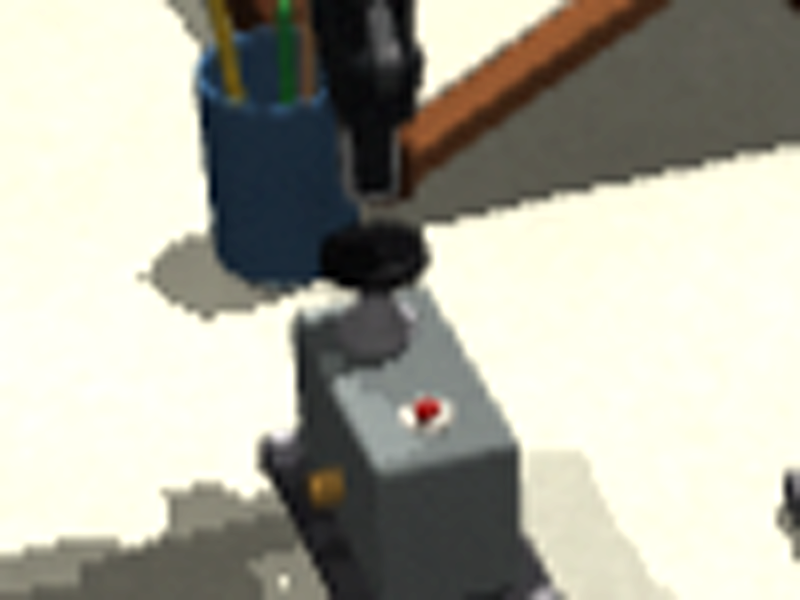

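```bash
python3 - <<'E'
from geo import *
s=np.load("side.npz")
for n,X in dict(knob=[.5157,.2138,.125],tip=[.5157,.2138,.150],pin=[.526,.151,.09]).items(): print(n,(proj(s,np.array(X))-[190,110])*8)
E
```

```text
knob [366.6428646  241.15412089]
tip [363.69215573 187.32275239]
pin [417.46886199 400.53509867]
```

The tip is centred over the knob, at (375,195) above (375,248). I'll lower it to find contact.

```bash
python3 -m handwheel '[{"offset":[0,0.002,0.012],"spin":0,"grip":0},{"offset":[0,0.002,0.022],"spin":0,"grip":0},{"offset":[0,0.002,0.024],"spin":0,"grip":0},{"offset":[0,0.002,0.024],"spin":0,"grip":0}]';python3 -m handwheel '[{"offset":[0,0,0.002],"spin":0,"grip":0},{"offset":[0,0,0.003],"spin":0,"grip":0},{"offset":[0,0,0.003],"spin":0,"grip":0}]'
```

```text
time_s: 12.2
eef_pos: [0.5159, 0.2136, 0.3003]
eef_rot: [-0.0, -0.031, 1.0, -0.0]
wrist_force: [-0.3, -1.0, -0.1]
opening: 0.001
time_s: 12.58
eef_pos: [0.5162, 0.2137, 0.2981]
eef_rot: [0.0, -0.031, 1.0, 0.0]
wrist_force: [-1.2, 0.3, 3.8]
opening: -0.002
```

Contact is at TCP z ≈ 0.2985. First I'll do one stroke to about 14.5 mm, measuring at the bottom.

```bash
python3 -m handwheel '[{"offset":[0,0,0.005],"spin":0,"grip":0},{"offset":[0,0,0.01],"spin":0,"grip":0},{"offset":[0,0,0.0145],"spin":0,"grip":0},{"offset":[0,0,0.0145],"spin":0,"grip":0},{"offset":[0,0,0.0145],"spin":0,"grip":0}]';python3 -m handwheel '[{"offset":[0,0,-0.01],"spin":0,"grip":0},{"offset":[0,0,-0.02],"spin":0,"grip":0},{"offset":[0,0,-0.02],"spin":0,"grip":0},{"offset":[0,0,-0.02],"spin":0,"grip":0},{"offset":[0,0,-0.02],"spin":0,"grip":0}]'
python3 look.py side 190 110 290 185 b3
```

```text
time_s: 13.2
eef_pos: [0.5163, 0.2137, 0.284]
eef_rot: [0.001, -0.031, 1.0, 0.0]
wrist_force: [-2.5, -0.3, 8.5]
opening: -0.002
time_s: 13.82
eef_pos: [0.5158, 0.2135, 0.3026]
eef_rot: [-0.001, -0.031, 1.0, -0.0]
wrist_force: [0.1, -0.2, -0.4]
opening: -0.0
8 {'time_s': 13.875, 'eef_pos': [0.5158, 0.2135, 0.3027], 'eef_rot': [-0.0005, -0.0311, 0.9995, -0.0001], 'wrist_force': [0.3069, -0.513, -0.0893], 'opening': 0.0012}
```

View pics/b3.png

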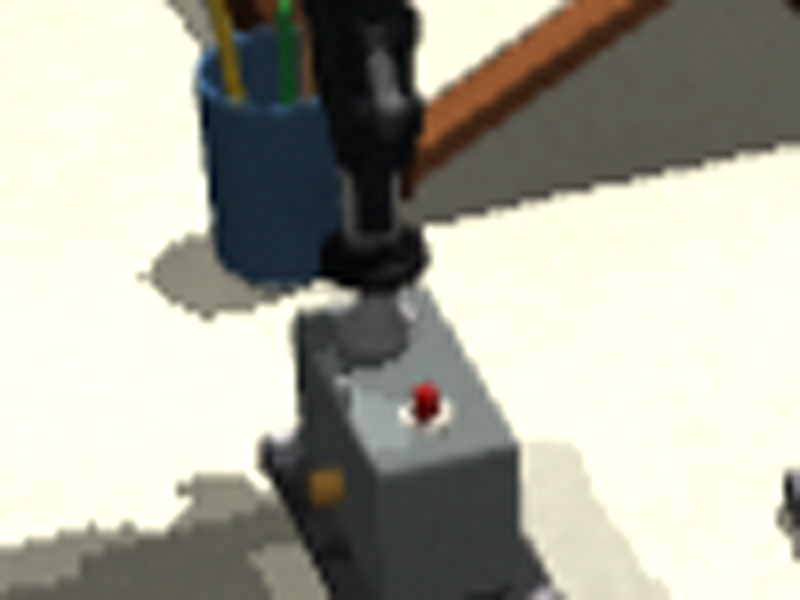

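The pin rose about 7–8 mm, from row 402 to 388. I'll repeat the stroke.

```bash
for i in 1; do python3 -m handwheel '[{"offset":[0,0,0.01],"spin":0,"grip":0},{"offset":[0,0,0.02],"spin":0,"grip":0},{"offset":[0,0,0.02],"spin":0,"grip":0},{"offset":[0,0,0.02],"spin":0,"grip":0},{"offset":[0,0,0.01],"spin":0,"grip":0},{"offset":[0,0,0],"spin":0,"grip":0},{"offset":[0,0,0],"spin":0,"grip":0},{"offset":[0,0,0],"spin":0,"grip":0},{"offset":[0,0,0],"spin":0,"grip":0},{"offset":[0,0,0.01],"spin":0,"grip":0},{"offset":[0,0,0.02],"spin":0,"grip":0},{"offset":[0,0,0.02],"spin":0,"grip":0},{"offset":[0,0,0.02],"spin":0,"grip":0},{"offset":[0,0,0.01],"spin":0,"grip":0},{"offset":[0,0,0],"spin":0,"grip":0},{"offset":[0,0,0],"spin":0,"grip":0},{"offset":[0,0,0],"spin":0,"grip":0},{"offset":[0,0,0],"spin":0,"grip":0}]'; done
python3 look.py side 190 110 290 185 b4
```

```text
time_s: 16.12
eef_pos: [0.5158, 0.2135, 0.3026]
eef_rot: [-0.001, -0.031, 1.0, -0.0]
wrist_force: [-0.3, -1.0, -0.3]
opening: 0.001
8 {'time_s': 16.175, 'eef_pos': [0.5158, 0.2135, 0.3027], 'eef_rot': [-0.0005, -0.0311, 0.9995, -0.0001], 'wrist_force': [-0.0404, 0.1188, 0.8987], 'opening': 0.0001}
```

```bash
python3 -m handwheel '[{"offset":[0,0,0.01],"spin":0,"grip":0},{"offset":[0,0,0.02],"spin":0,"grip":0},{"offset":[0,0,0.02],"spin":0,"grip":0},{"offset":[0,0,0.02],"spin":0,"grip":0},{"offset":[0,0,0.01],"spin":0,"grip":0},{"offset":[0,0,0],"spin":0,"grip":0},{"offset":[0,0,0],"spin":0,"grip":0},{"offset":[0,0,0],"spin":0,"grip":0},{"offset":[0,0,0],"spin":0,"grip":0},{"offset":[0,0,0.01],"spin":0,"grip":0},{"offset":[0,0,0.02],"spin":0,"grip":0},{"offset":[0,0,0.02],"spin":0,"grip":0},{"offset":[0,0,0.02],"spin":0,"grip":0},{"offset":[0,0,0.01],"spin":0,"grip":0},{"offset":[0,0,0],"spin":0,"grip":0},{"offset":[0,0,0],"spin":0,"grip":0},{"offset":[0,0,0],"spin":0,"grip":0},{"offset":[0,0,0],"spin":0,"grip":0}]'
python3 look.py side 190 110 290 185 b5
```

```text
time_s: 18.42
eef_pos: [0.5157, 0.2135, 0.3025]
eef_rot: [-0.001, -0.031, 1.0, -0.0]
wrist_force: [-0.1, -0.0, 0.1]
opening: 0.003
8 {'time_s': 18.475, 'eef_pos': [0.5158, 0.2135, 0.3026], 'eef_rot': [-0.0006, -0.0311, 0.9995, -0.0001], 'wrist_force': [-0.0171, -0.5676, 0.0564], 'opening': -0.0004}
```

View pics/b4.png

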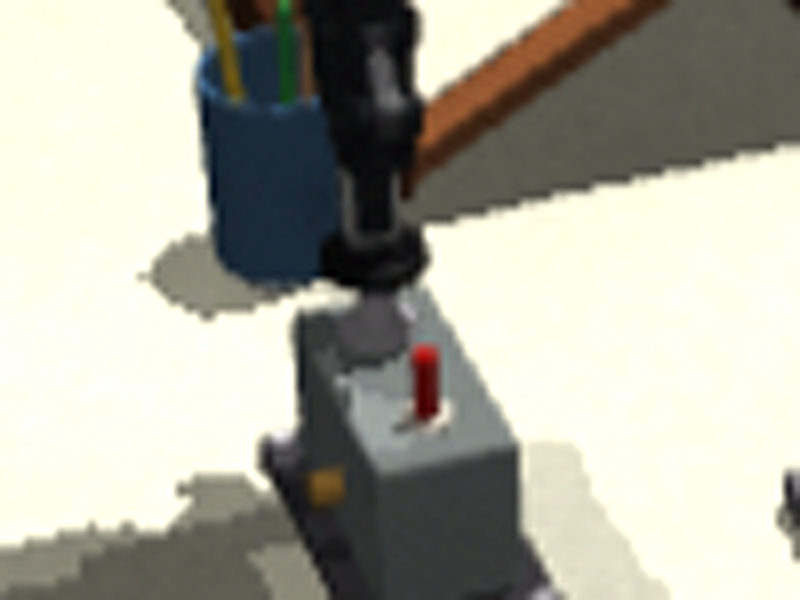

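View pics/b5.png

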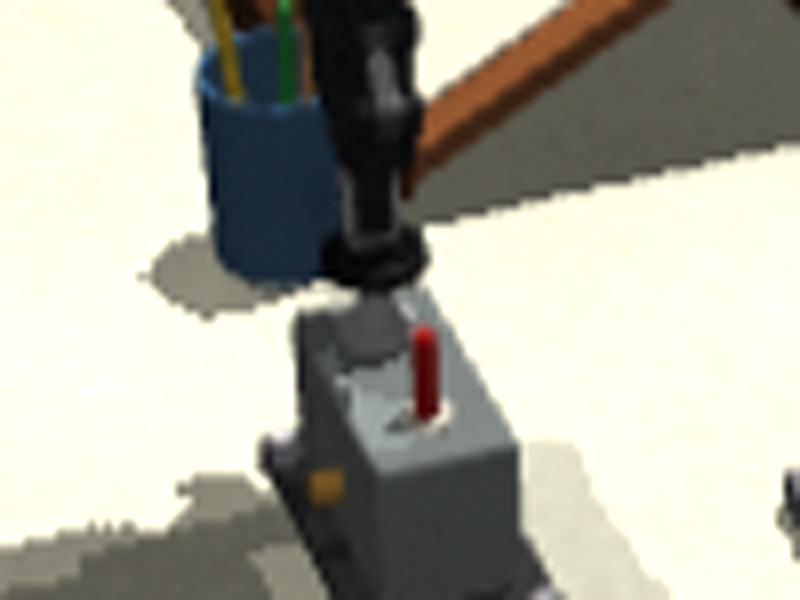

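The pin top is now at row about 332, which is roughly where fully out should be. Extra strokes do no harm, so I'll do two more and check that it no longer rises.

```bash
python3 -m handwheel '[{"offset":[0,0,0.01],"spin":0,"grip":0},{"offset":[0,0,0.02],"spin":0,"grip":0},{"offset":[0,0,0.02],"spin":0,"grip":0},{"offset":[0,0,0.02],"spin":0,"grip":0},{"offset":[0,0,0.01],"spin":0,"grip":0},{"offset":[0,0,0],"spin":0,"grip":0},{"offset":[0,0,0],"spin":0,"grip":0},{"offset":[0,0,0],"spin":0,"grip":0},{"offset":[0,0,0],"spin":0,"grip":0},{"offset":[0,0,0.01],"spin":0,"grip":0},{"offset":[0,0,0.02],"spin":0,"grip":0},{"offset":[0,0,0.02],"spin":0,"grip":0},{"offset":[0,0,0.02],"spin":0,"grip":0},{"offset":[0,0,0.01],"spin":0,"grip":0},{"offset":[0,0,0],"spin":0,"grip":0},{"offset":[0,0,0],"spin":0,"grip":0},{"offset":[0,0,0],"spin":0,"grip":0},{"offset":[0,0,0],"spin":0,"grip":0}]'
python3 look.py side 190 110 290 185 b6
python3 -m handwheel '[{"offset":[0,0,-0.03],"spin":0,"grip":0},{"offset":[0,0,-0.07],"spin":0,"grip":0},{"offset":[0.05,0,-0.1],"spin":0,"grip":0},{"offset":[0.1,0,-0.12],"spin":0,"grip":0},{"offset":[0.14,0,-0.12],"spin":0,"grip":0},{"offset":[0.14,0,-0.12],"spin":0,"grip":0},{"offset":[0.14,0,-0.12],"spin":0,"grip":0}]'
python3 look.py side 0 0 512 384 c1; python3 look.py top 0 0 512 384 c2
```

```text
time_s: 20.72
eef_pos: [0.5157, 0.2135, 0.3025]
eef_rot: [-0.001, -0.031, 1.0, -0.0]
wrist_force: [-0.2, -0.1, 0.1]
opening: -0.003
8 {'time_s': 20.775, 'eef_pos': [0.5158, 0.2135, 0.3026], 'eef_rot': [-0.0006, -0.0311, 0.9995, -0.0001], 'wrist_force': [-0.2999, 0.7157, 0.1583], 'opening': -0.0005}
time_s: 21.65
eef_pos: [0.3768, 0.2049, 0.4234]
eef_rot: [0.001, -0.031, 1.0, 0.0]
wrist_force: [0.6, -0.8, -0.4]
opening: 0.003
1 {'time_s': 21.7, 'eef_pos': [0.3771, 0.2049, 0.4232], 'eef_rot': [0.0002, -0.031, 0.9995, -0.0], 'wrist_force': [0.3035, 0.1111, -0.1829], 'opening': -0.0}
1 {'time_s': 21.75, 'eef_pos': [0.3772, 0.2048, 0.4231], 'eef_rot': [-0.0, -0.0309, 0.9995, -0.0001], 'wrist_force': [-0.1945, 0.2389, -0.0981], 'opening': -0.0004}
```

```bash
python3 - <<'E'
import cv2
cv2.imwrite("pics/c1b.png",cv2.resize(cv2.imread("pics/c1.png")[110:310,190:390],(600,600)))
E
```

```text
(no output)
```

View pics/b6.png

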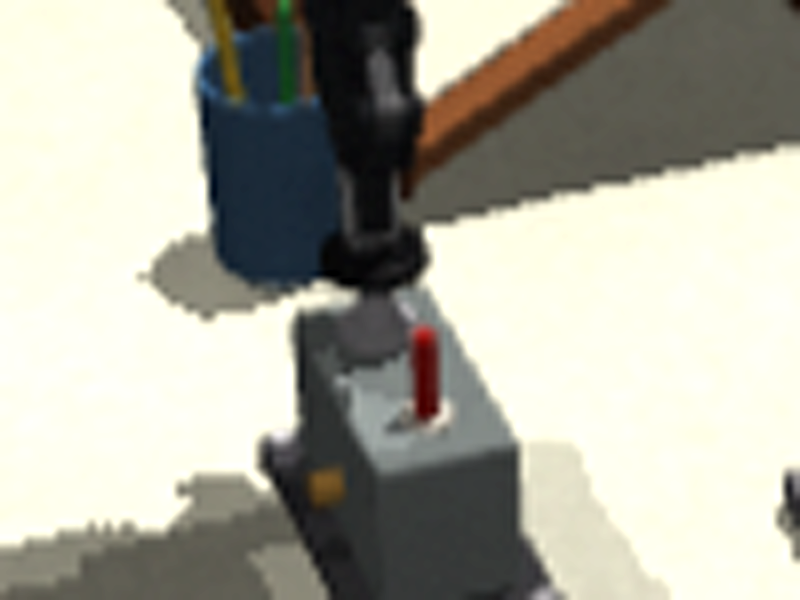

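View pics/c1b.png

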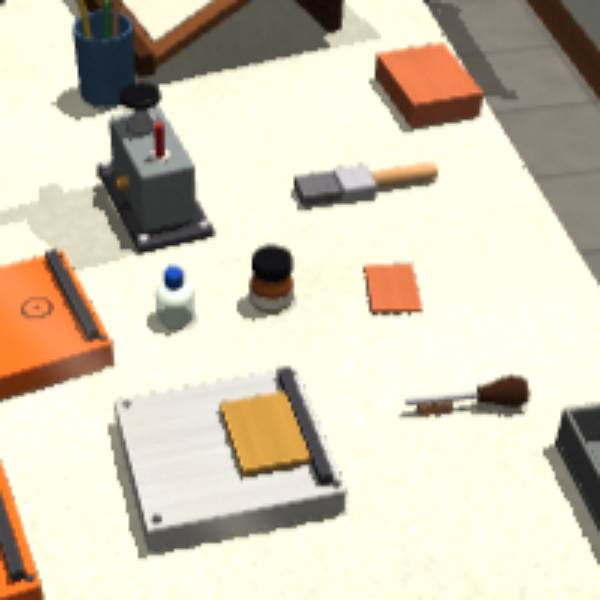

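View pics/c2.png

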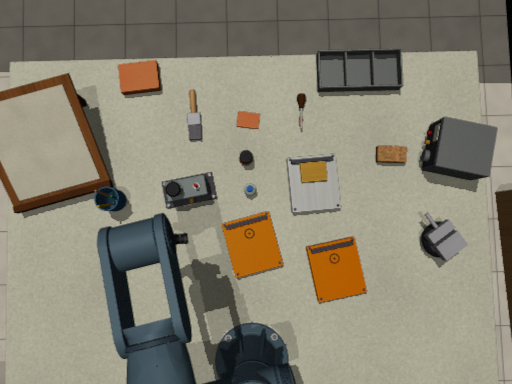

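The pin stayed at row 332 after the two extra strokes, so it is fully out. The plunger is up, the plate is flush, and the bystanders haven't moved. I'm handing in.

```bash
python3 -c "
from bench import ctrl
print(ctrl.hand_in())"
```

```text
the job is handed in; nothing more can be done
None
```

The job is done and handed in at about 22 s of the 58 s allowed; no verdict is reported.

- **Plate:** I pushed the brass plate along the aluminium block with the two half-open fingertips until it seated on the fence, at about 20 N. Both cameras then showed it flat against the fence, parallel to it within my reading of the picture, with the groove covered.
- **Pump:** I pressed the plunger seven times with closed fingers. On the first stroke I measured the depth at about 14.5 mm. The red pin stopped rising after the fifth stroke and the last two changed nothing, so I take it to be fully out. The plunger is up.
- **Rest of the bench:** the robot stands clear, and in the final pictures nothing else looks moved. I compared the bystanders by eye, not by measurement.

The camera-based estimates of the knob differed by a few millimetres, with no effect on the result. None of my final checks failed or disagreed.

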